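# Steady the rocking lamp base

### The job

The steel floor base for a stage lamp rocks on the bench because one of its four wing-screw feet has been backed off: its black wing sits a little higher and askew to the other three. Screw that foot down (clockwise seen from above, less than half a turn) until its wing lies parallel with the other three and the base stands level and firm on all four feet, then let go. Leave the base standing where it is and do not disturb the three-pin plug on the bench.

Things in the scene. Friction and masses are not known exactly. Their poses are not given: they have to be found in the camera images.
- base: Loose bare steel base, 3.4 kg: square plate 210 mm wide, top 36 mm above the bench, on four feet at x, y = +-80 mm in its frame; socket 34 mm wide, 74 mm high at the centre. Origin on the bench under the centre, z up. Backed-off foot: x = y = +80 mm. The other three are locked, each with a black bar wing 44 x 12 x 28 mm along the base's x axis, top 82 mm above the bench.
- foot: The backed-off foot: a round black rubber glide 32 mm across, 12 mm thick, under a 10 mm steel screw through the plate; it goes up and down as the wing is turned and does not itself turn. Its rubber is springy (7 N per mm). Origin at the centre of the glide's underside, axes as the base's: on the bench when rightly set, 2 to 4.5 mm above it at the start.
- wing_grip (a point): Middle of that foot's black bar wing (44 long, 12 wide, 28 mm high), on the screw axis, 12 mm below the flat top, 16 mm above the bar's underside. x along the bar, z up. 70 mm above the bench when rightly set, 3.6 to 5.4 mm higher at the start. The socket is 113 mm away. Grip across the 12 mm, fingers down.
- wing (a joint): Turn of that wing in rad, growing clockwise from above, lowering the foot 4 mm per rad (quick thread); takes 0.1 to 0.2 N m, stays where left. 0: wing parallel to the base's x axis and the other wings, foot bearing its fair share; it touches from -0.3, and beyond about 0.3 lifts another foot, so the base rocks again. Starts between -1.35 and -0.9; stops at -1.6 and 0.7.
- plug: Bystander: loose black three-pin plug, block 100 x 56 x 34 mm, brass pins at one end, 154 mm long over all, on the bench beside the base. Origin on the bench under it.

How it is judged:
At the end, for the whole second after the job is handed in: The foot bears on the bench (more than 0.8 N), its wing is within 0.3 rad (17 degrees) of parallel with the other wings (joint wing between -0.3 and 0.3), the base is level within 0.006 rad (0.35 degrees) and at rest (value of joint wing between -0.3 and 0.3 rad and contact force between foot and anything else above 0.8 N and angle between base's own z axis and vertical below 0.006 rad and linear speed of base below 0.02 m/s and angular speed of base below 0.1 rad/s); the robot touches nothing.
It fails at once if the base is shoved or lifted more than 40 mm (distance of base from where it was at the start of the episode above 0.04 m).
It fails at once if the plug is pushed more than 30 mm (distance of plug from where it was at the start of the episode above 0.03 m).
It also fails if it takes over 32 s, if anything falls off the work surface, if the arm or the gripper's body presses on something with over 40 N, if the wrist force passes 120 N, or if a joint passes its speed limit or range.

### The arm

A 6-joint arm with a two-finger parallel gripper is mounted at the origin on the work surface. World frame = base frame: x ahead of the robot, y to its left, z up, the work surface at z = 0. Lengths are in m, angles in rad, forces in N, time in s.
With the tool pointing down it reaches from about 0.25 to 0.775 m from the base axis. Payload 4 kg.
Tool frame: the origin (TCP) lies midway between the tips of the shut fingers; the grasp point (between the pads) lies 19 mm behind it (robot.tcp_to_grasp is the z of the grasp point in the tool frame, in m); z points along the fingers, y is the line along which they close (so a half turn about z gives the same grasp; the last joint's range is limited). The gripper opens to 94 mm and grips with 3 to 60 N. Pads are 16 mm wide; open, the fingers measure 119 mm over their backs; the gripper's body (75 mm by 177 mm) begins 78 mm behind the grasp point.
Start: joints at [1.244, 0.087, 1.371, -0, 1.684, -0.103], TCP at [0.122, 0.536, 0.206] pointing down, gripper open.
Joint ranges: [-3.1, 3.1], [-0.76, 2.03], [0.27, 2.55], [-1.08, 4.22], [0.17, 2.65], [-2.57, 2.57]. Speed limits (rad/s): [2.79, 2.79, 3.14, 3.14, 3.14, 3.14].

### API

Orientations are given as [roll, pitch, yaw] about the fixed x, y, z axes, in that order (R = Rz(yaw) Ry(pitch) Rx(roll)).
In Python, from bench import robot gives the robot as it stands. The module is installed in compiled form; this text tells all that it offers.
- The arm moves only by the tool move_arm, never from a script. Its argument "motion" is one flat list of numbers, 7 for each row, row after row: the turn, a rotation vector about the tool's x, y, z in units of 45 degrees (1.0 is 45 degrees), then the shift along the tool's x, y, z in units of 100 mm (1.0 is 100 mm), then the opening, from 0 (shut) to 1 (fully open). A call has 1 to 12 rows; each row shifts and turns the commanded pose from where the row before left it, along the tool's axes as they then stand; what a row does not reach is not made up. A row lasts 1/12 s, in which the tool goes at most 41.7 mm and 7.16 degrees, less where a joint would pass 70% of its speed; a pose out of reach is approached as far as the arm can. A call with a number of a shift or a turn outside -1 to 1 is refused whole. A call with a gripper value outside its range is refused whole. The fingers move at their own pace and stop on an object; the grip force is fixed at half the most. Time passes only in rows, so rows that do not move let the fingers close. It gives the time, the measured TCP pose, the force, the opening and the grip force at its end, in the units of the state.
- robot.get_obs(): the state, without advancing time (a new reading comes with each control period).
- robot.snapshot(name): name is "side" or "top" or "wrist"; returns the picture (400x640x3 uint8, red, green, blue); there is no depth.
- robot.get_calibration(name): a dict with "fx", "fy", "cx", "cy" (pixels), "k1" (the pictures are not rectified: a ray, as slopes to the right and down, at radius r is drawn at 1 + k1 r^2 times it, then the intrinsics apply), "R" (3x3) and "t" (3): a world point X has camera coordinates R X + t. Camera axes: x right, y down, z forward; pixel columns grow to the right and rows downward; lengths in m; the calibration is good to about 2 mm. A picture is of the moment at which its call begins: read the wrist's pose just before it. get_calibration takes no time and is no camera call; for the wrist camera it gives the pose at the moment of the call.
- robot.close_job(): hands the job in; it is judged then, once.
The state is a dict: "time": time; "joint_positions": joint angles; "qvel": joint speeds; "joint_torque": joint torques, N m; "tool_pos": TCP position; "ee_rot": TCP orientation; "wrist_force": force on the tool from outside, world axes, zero at the start; "wrist_torque": the same for the moment, N m; "width": finger opening in m; "finger_force": force on a finger pad.
Only numpy, scipy, OpenCV 4.12 (cv2) and the standard library are available. Lean on these libraries where they do the work, as an engineer would, in place of code of your own. Each camera call takes 0.05 s, during which the arm holds its last target. There are 200 camera calls.

## Working session

There is one attempt and no reset: what is moved stays moved. The work goes in short steps, Python scripts to look and compute and a tool call to move; the robot and the scene stay as the last step left them, time stands still between calls to the robot, and variables do not carry over. Pictures are saved under pics/ and viewed, at most 10 in all, crops included, and the job is handed in when it is done.

Besides the shell and the picture viewer there is one more tool, called after "Call:" by a JSON object that holds its "api" and its "payload". move_arm: Moves the arm, as the interface text tells. Shifts and turns lie within -1 to 1; 1 stands for 100 mm of shift or 45 degrees of turn. Its arguments: {"type":"object","properties":{"motion":{"type":"array","items":{"type":"number"}}},"required":["motion"]}

```bash
mkdir -p pics
python3 - <<'E'
from bench import robot
import cv2
o=robot.get_obs();print(o)
for n in("top","side"):
    cv2.imwrite(f"pics/{n}0.png",robot.snapshot(n)[:,:,::-1]);print(n,robot.get_calibration(n))
E
```

```text
{'time': 0.0, 'joint_positions': array([ 1.24389807e+00,  8.79656829e-02,  1.37218696e+00, -4.16104000e-05,
        1.68358877e+00, -1.03100788e-01]), 'qvel': array([-0.00080456,  0.00116589, -0.0006582 , -0.0007413 , -0.0007091 ,
       -0.0003691 ]), 'joint_torque': array([ 2.15190698e-04, -3.40164328e+01, -3.02431297e+01,  7.18736742e-02,
        3.27669620e-02, -1.59049328e-04]), 'tool_pos': array([0.12191385, 0.53578121, 0.20433247]), 'ee_rot': array([-3.13945106e+00, -1.80009244e-04,  2.91779036e+00]), 'wrist_force': array([ 0.49888523,  0.95137909, -0.01882426]), 'wrist_torque': array([-0.02934361,  0.0632109 ,  0.00027991]), 'finger_force': 0.0, 'width': 0.09386243472806409}
top {'fx': 405.46615989889483, 'fy': 405.46615989889483, 'cx': 320.44741749710533, 'cy': 192.84439175574738, 'k1': -0.040013973433660525, 'R': array([[ 0.01697619, -0.99984005, -0.00562932],
       [-0.98337348, -0.015678  , -0.18091653],
       [ 0.18079934,  0.008607  , -0.98348234]]), 't': array([0.02506654, 0.5900431 , 0.8593105 ])}
side {'fx': 371.50277577712575, 'fy': 371.50277577712575, 'cx': 317.00552808300193, 'cy': 199.23395033906363, 'k1': -0.06936713810637415, 'R': array([[-0.94179897, -0.33607799,  0.00814161],
       [-0.25199417,  0.68972463, -0.67880694],
       [ 0.2225166 , -0.64135132, -0.73427164]]), 't': array([0.56679511, 0.18531232, 0.86430634])}
```

View pics/top0.png

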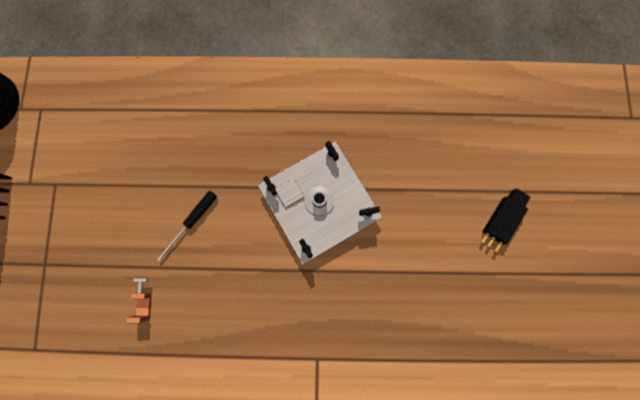

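View pics/side0.png

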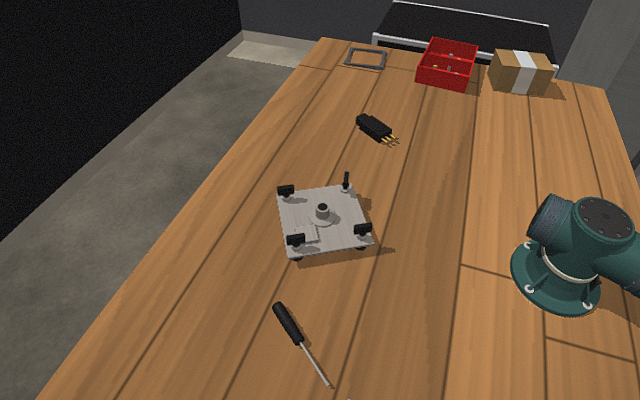

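The askew wing is at top (369,211). The other three, at (332,151), (270,186) and (306,248), are parallel to each other. The plug is well away at (508,217).

```bash
cat > h.py <<'E'
import numpy as np, cv2
def world(c,uv,z):
    K=np.array([[c['fx'],0,c['cx']],[0,c['fy'],c['cy']],[0,0,1]])
    p=cv2.undistortPoints(np.array(uv,float).reshape(-1,1,2),K,np.array([c['k1'],0,0,0.]))[:,0]
    d=np.c_[p,np.ones(len(p))]@c['R']; o=-c['R'].T@c['t']
    return o+d*((z-o[2])/d[:,2])[:,None]
def blobs(img,box,thr,amin):
    x0,y0,x1,y1=box;m=(img[y0:y1,x0:x1].max(2)<thr).astype(np.uint8)
    out=[]
    for k in cv2.findContours(m,cv2.RETR_EXTERNAL,cv2.CHAIN_APPROX_NONE)[0]:
        if cv2.contourArea(k)>amin: out.append(k[:,0]+[x0,y0])
    return out
E
python3 - <<'E'
from bench import robot
from h import *
im=cv2.imread("pics/top0.png");c=robot.get_calibration("top")
for k in blobs(im,(255,138,388,268),50,25):
    w=world(c,k,0.075)[:,:2]; r=cv2.minAreaRect((w*1000).astype(np.float32)); 
    d=np.linalg.svd(w-w.mean(0))[2][0]
    print(k.mean(0).round(1),np.round(r[0],1),np.round(r[1],1),np.degrees(np.arctan2(d[1],d[0])).round(1))
E
```

```text
[305.6 248.3] [463.9  64.6] [40.  15.3] -148.2
[369.2 211.1] [545.4 -72.6] [14.4 41.8] 103.7
[318.8 197.8] [574.1  37.6] [17.8 17.6] -117.5
[269.9 185.8] [600.2 146.8] [44.6 13.8] -149.2
[331.2 150.8] [681.2  13.1] [45.2 15.9] -152.4
```

Call:
{"api": "move_arm", "payload": {"motion": [0,0,0,-0.228,-0.208,0,0.5,0,0,0,-0.228,-0.208,0,0.5,0,0,0,-0.228,-0.208,0,0.5,0,0,0,-0.228,-0.208,0,0.5,0,0,0,-0.228,-0.208,0,0.5,0,0,0,-0.228,-0.208,0,0.5,0,0,0,-0.228,-0.208,0,0.5,0,0,0,-0.228,-0.208,0,0.5,0,0,0,-0.228,-0.208,0,0.5,0,0,0,-0.228,-0.208,0,0.5,0,0,0,-0.228,-0.208,0,0.5,0,0,0,-0.228,-0.208,0,0.5]}}

```text
time: 1.1
tool_pos: [0.3338, 0.2308, 0.2051]
ee_rot: [-3.141, -0.0, 2.918]
wrist_force: [0.6, 0.3, -0.0]
width: 0.0471
finger_force: 0.0
```

Call:
{"api": "move_arm", "payload": {"motion": [0,0,0,-0.228,-0.208,0,0.5,0,0,0,-0.228,-0.208,0,0.5,0,0,0,-0.228,-0.208,0,0.5,0,0,0,-0.228,-0.208,0,0.5,0,0,0,-0.228,-0.208,0,0.5,0,0,0,-0.228,-0.208,0,0.5,0,0,0,-0.228,-0.208,0,0.5,0,0,0,-0.228,-0.208,0,0.5,0,0,0,-0.228,-0.208,0,0.5,0,0,0,-0.228,-0.208,0,0.5,0,0,0,-0.228,-0.208,0,0.5,0,0,0,-0.228,-0.208,0,0.5]}}

```text
time: 2.1
tool_pos: [0.5452, -0.0733, 0.2048]
ee_rot: [3.141, -0.001, 2.918]
wrist_force: [0.9, -0.4, -0.2]
width: 0.0469
finger_force: 0.0
```

Call:
{"api": "move_arm", "payload": {"motion": [0,0,0.141,0,0,0,0.5,0,0,0.141,0,0,0,0.5,0,0,0.141,0,0,0,0.5,0,0,0.141,0,0,0,0.5,0,0,0.141,0,0,0,0.5,0,0,0.141,0,0,0,0.5,0,0,0.141,0,0,0,0.5,0,0,0.141,0,0,0,0.5,0,0,0.141,0,0,0,0.5,0,0,0.141,0,0,0,0.5,0,0,0,0,0,0,0.5,0,0,0,0,0,0,0.5]}}

```text
time: 3.1
tool_pos: [0.5446, -0.0718, 0.2049]
ee_rot: [-3.141, -0.001, 1.813]
wrist_force: [1.0, -0.3, 0.2]
width: 0.0472
finger_force: 0.0
```

Run:
```python
from bench import robot
from h import *
o=robot.get_obs();print(o['time'],o['tool_pos'],o['ee_rot'],o['joint_positions'])
c=robot.get_calibration("wrist");im=robot.snapshot("wrist")[:,:,::-1]
cv2.imwrite("pics/w1.png",im)
for k in blobs(im,(0,0,640,400),50,150):
    w=world(c,k,0.087)[:,:2]; r=cv2.minAreaRect((w*1000).astype(np.float32)); 
    d=np.linalg.svd(w-w.mean(0))[2][0]
    print(k.mean(0).round(1),np.round(r[0],1),np.round(r[1],1),np.degrees(np.arctan2(d[1],d[0])).round(1))
```

```text
3.1 [ 0.5445819  -0.07184513  0.20492275] [-3.14069455e+00 -5.33284796e-04  1.81318092e+00] [-2.34432509e-01  8.65893122e-02  1.37250594e+00  6.20089211e-05
  1.68354009e+00 -4.76810393e-01]
[272.6 352.9] [ 533.1 -304.2] [39.6 63.4] -25.5
[447.1 320.1] [ 744.1 -193.1] [138.4 136.7] -8.1
[297.8 368.6] [ 591.  -269.2] [917.2 211.8] 11.4
[275.4 264.2] [ 513.6 -172.3] [98.5 11.5] -90.1
[364.8 264. ] [ 617.7 -145.9] [ 12.3 100.2] -61.3
[323.2 187.1] [546.4 -68.1] [13.  41.4] -78.0
[459.4 142.5] [672.9  14.9] [45.5 15. ] -149.0
[275.8  43.5] [469.2  58.7] [40.  12.7] -154.6
```

View pics/w1.png

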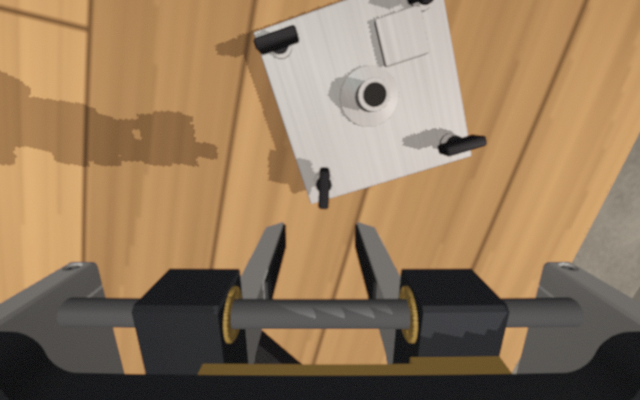

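The wing is at (323,187), square between the open fingers. I'll refine its pose with a box-silhouette fit in both views.

```bash
cat >> h.py <<'E'
from scipy.optimize import least_squares
def desc(p):
    m=cv2.moments(cv2.convexHull(np.array(p,np.float32)));A=m['m00']
    a,b,c=m['mu20']/A,m['mu11']/A,m['mu02']/A
    return np.array([m['m10']/A,m['m01']/A,(a-c)/np.sqrt(A)*2,2*b/np.sqrt(A)*2])
def proj(c,P):
    q=P@c['R'].T+c['t'];s=q[:,:2]/q[:,2:];s=s*(1+c['k1']*(s**2).sum(1))[:,None]
    return s*[c['fx'],c['fy']]+[c['cx'],c['cy']]
def box(p,z):
    B=np.array([[a,b,h] for a in(-.022,.022) for b in(-.006,.006) for h in(-.016,.012)])
    c,s=np.cos(p[2]),np.sin(p[2]);return np.c_[c*B[:,0]-s*B[:,1]+p[0],s*B[:,0]+c*B[:,1]+p[1],B[:,2]+z]
def fit(views,p0,z):
    return least_squares(lambda p:np.concatenate([(desc(proj(c,box(p,z)))-desc(k)) for c,k in views]),p0)
def near(img,c,p,z,thr=50):
    u=proj(c,np.array([[p[0],p[1],z]]))[0]
    return min(blobs(img,(0,0,640,400),thr,25),key=lambda k:np.linalg.norm(k.mean(0)-u))
E
python3 - <<'E'
from bench import robot
from h import *
t=cv2.imread("pics/top0.png");w=cv2.imread("pics/w1.png");ct=robot.get_calibration("top");cw=robot.get_calibration("wrist")
for p0,z in(((.545,-.072,1.81),.0745),((.68,.013,.54),.07),((.464,.0646,.54),.07)):
    kt,kw=near(t,ct,p0,z),near(w,cw,p0,z)
    for v in([(ct,kt)],[(cw,kw)],[(ct,kt),(cw,kw)]):
        r=fit(v,p0,z);print(r.x[:2].round(4),np.degrees(r.x[2]).round(1),r.cost.round(2))
E
```

```text
[ 0.545 -0.072] 103.7 1.35
[ 0.5461 -0.0705] 103.7 9.79
[ 0.5461 -0.0705] 103.7 11.17
[0.6833 0.0113] 30.9 0.82
[0.68  0.013] 30.9 5.29
[0.6802 0.012 ] 30.9 6.33
[0.464  0.0646] 30.9 2.6
[0.4656 0.0627] 28.6 0.81
[0.4653 0.0631] 27.8 3.75
```

Call:
{"api": "move_arm", "payload": {"motion": [0,0,0,0,0.01,0.3,0.5,0,0,0,0,0,0.3,0.5,0,0,0,0,0,0.3,0.5,0,0,0,0,0,0.3,0.5,0,0,0,0,0,0.29,0.5,0,0,0,0,0,0,0.5,0,0,0,0,0,0,0,0,0,0,0,0,0,0,0,0,0,0,0,0,0,0,0,0,0,0,0,0,0,0,0,0,0,0,0]}}

```text
time: 4.07
tool_pos: [0.5484, -0.0718, 0.0589]
ee_rot: [3.135, 0.002, 1.811]
wrist_force: [1.9, 0.9, 0.9]
width: 0.0177
finger_force: 30.1
```

Run:
```python
from bench import robot
from h import *
a=robot.snapshot("wrist")[:,:,::-1];s=robot.snapshot("side")[:,:,::-1]
o=robot.get_obs();print(o['time'],o['tool_pos'],o['ee_rot'],o['width'],o['finger_force'],o['wrist_force'],o['wrist_torque'])
s=cv2.resize(s[140:300,230:430],(480,384),interpolation=2)
cv2.imwrite("pics/w2.png",np.hstack([cv2.resize(a[100:340,220:420],(320,384)),s]))
```

```text
4.1667 [ 0.54832713 -0.07191977  0.05873487] [3.13535628e+00 2.33734545e-03 1.81049975e+00] 0.017076890089918854 30.003227591514587 [ 4.60377634 -0.27168803  2.27528329] [ 4.66408192e-04 -7.16143556e-01 -1.05124461e-02]
```

View pics/w2.png

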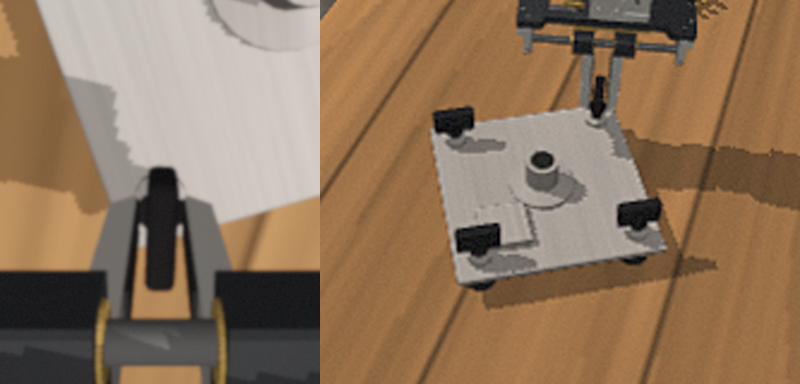

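The wing (160,230 in the left crop) is between the fingers, but the opening still reads 17 mm, against 12 mm for the wing. I'll wait for it to settle.

Call:
{"api": "move_arm", "payload": {"motion": [0,0,0,0,0,0,0,0,0,0,0,0,0,0,0,0,0,0,0,0,0,0,0,0,0,0,0,0]}}

```text
time: 4.5
tool_pos: [0.5481, -0.0722, 0.0582]
ee_rot: [3.136, 0.003, 1.81]
wrist_force: [5.7, 0.2, 3.6]
width: 0.0174
finger_force: 30.0
```

Call:
{"api": "move_arm", "payload": {"motion": [0,0,0,0,0,0,0.4,0,0,0,0,0,0,0.4,0,0,0,0,0,0,0.4,0,0,0,0,0,0,0.4]}}

```text
time: 4.83
tool_pos: [0.544, -0.0714, 0.0552]
ee_rot: [-3.138, -0.002, 1.81]
wrist_force: [0.0, 0.1, 0.3]
width: 0.0373
finger_force: 0.0
```

Run:
```python
from bench import robot
from h import *
c=robot.get_calibration("wrist")
a=robot.snapshot("wrist")[:,:,::-1];s=robot.snapshot("side")[:,:,::-1]
o=robot.get_obs();print(o['time'],o['tool_pos'],o['ee_rot'],o['width'],o['wrist_force'],o['wrist_torque'])
g=o['tool_pos']+[0,0,.019]
print(proj(c,np.array([g,o['tool_pos']])))
cv2.imwrite("pics/w3.png",np.hstack([cv2.resize(a[130:290,260:380],(360,480),interpolation=2),cv2.resize(s[160:240,315:385],(420,480),interpolation=2)]))
```

```text
4.9333 [ 0.54452296 -0.0714693   0.05541659] [-3.13870294e+00 -1.28096111e-03  1.81041230e+00] 0.03779784919480457 [-0.40844016  0.51589606 -0.27570691] [-0.10785124  0.01296647 -0.01680837]
[[321.43448685 246.67043633]
 [321.40815143 234.40219242]]
```

View pics/w3.png

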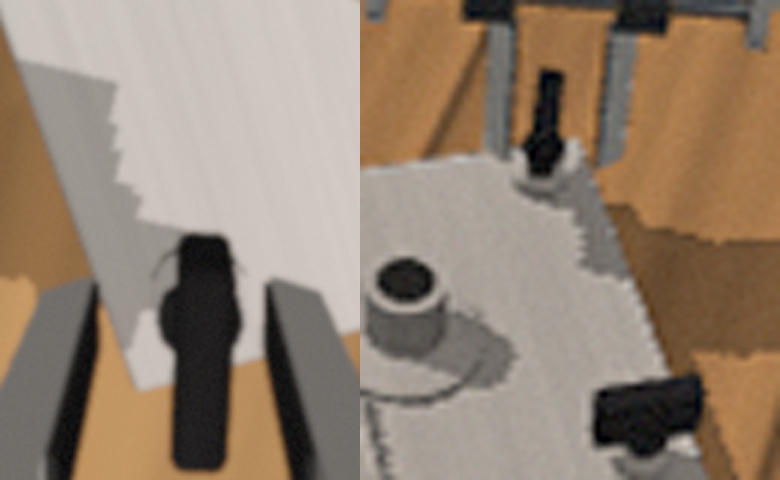

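The closer view shows a wider black hub under the bar, at crop (200,315). The fingertips had closed on it. The wing also sits about 4 mm to the tool's +y side. I'll raise 6 mm, shift 4 mm and close again.

Call:
{"api": "move_arm", "payload": {"motion": [0,0,0,0,0.04,-0.06,0.4,0,0,0,0,0,0,0.4,0,0,0,0,0,0,0,0,0,0,0,0,0,0,0,0,0,0,0,0,0,0,0,0,0,0,0,0,0,0,0,0,0,0,0,0,0,0,0,0,0,0]}}

```text
time: 5.6
tool_pos: [0.5486, -0.071, 0.0624]
ee_rot: [-3.139, -0.0, 1.81]
wrist_force: [-4.9, -0.7, 2.7]
width: 0.0119
finger_force: 29.9
```

Call:
{"api": "move_arm", "payload": {"motion": [0,0,0.067,0,0,0.002,0,0,0,0.067,0,0,0.002,0,0,0,0.067,0,0,0.002,0,0,0,0.067,0,0,0.002,0,0,0,0.067,0,0,0.002,0,0,0,0.067,0,0,0.002,0,0,0,0.067,0,0,0.002,0,0,0,0.067,0,0,0.002,0,0,0,0.067,0,0,0.002,0,0,0,0.067,0,0,0.002,0,0,0,0.067,0,0,0.002,0,0,0,0.067,0,0,0.002,0]}}

```text
time: 6.6
tool_pos: [0.5481, -0.0709, 0.0598]
ee_rot: [-3.138, 0.002, 1.176]
wrist_force: [-5.0, -0.7, 2.8]
width: 0.0118
finger_force: 29.9
```

Call:
{"api": "move_arm", "payload": {"motion": [0,0,0.067,0,0,0.002,0,0,0,0.067,0,0,0.002,0,0,0,0.067,0,0,0.002,0,0,0,0.067,0,0,0.002,0,0,0,0.067,0,0,0.002,0,0,0,0.067,0,0,0.002,0,0,0,0.067,0,0,0.002,0,0,0,0.067,0,0,0.002,0,0,0,0.067,0,0,0.002,0,0,0,0.067,0,0,0.002,0,0,0,0.067,0,0,0.002,0,0,0,0.067,0,0,0.002,0]}}

```text
time: 7.6
tool_pos: [0.5477, -0.0706, 0.0575]
ee_rot: [-3.139, 0.004, 0.545]
wrist_force: [-6.4, -0.3, 3.8]
width: 0.0117
finger_force: 30.0
```

Call:
{"api": "move_arm", "payload": {"motion": [0,0,0,0,0,0,0,0,0,0,0,0,0,0,0,0,0,0,0,0,0.4,0,0,0,0,0,0,0.4,0,0,0,0,0,0,0.4,0,0,0,0,0,0,0.4,0,0,0,0,0,-0.2,0.4,0,0,0,0,0,-0.3,0.4,0,0,0,0,0,-0.3,0.4,0,0,0,0,0,-0.3,0.4,0,0,0,0,0,-0.3,0.4,0,0,0,0,0,0,0.4]}}

```text
time: 8.6
tool_pos: [0.5533, -0.0714, 0.2057]
ee_rot: [3.132, -0.01, 0.548]
wrist_force: [0.6, 0.8, 1.3]
width: 0.0377
finger_force: 0.0
```

Run:
```python
from bench import robot
from h import *
o=robot.get_obs();print(o['time'],o['tool_pos'],o['ee_rot'],o['width'])
cw=robot.get_calibration("wrist");w=robot.snapshot("wrist")[:,:,::-1].copy()
ct=robot.get_calibration("top");t=robot.snapshot("top")[:,:,::-1].copy()
for n,im,c in(("w",w,cw),("t",t,ct)):
  for p0 in((.547,-.071,.54),(.683,.012,.54),(.464,.0646,.54),(.6,.147,.54)):
    k=near(im,c,p0,.07);r=fit([(c,k)],p0,.07)
    d=np.linalg.svd((world(c,k,.082)-world(c,k,.082).mean(0))[:,:2])[2][0]
    print(n,k.mean(0).round(),r.x[:2].round(4),np.degrees(r.x[2]).round(1),r.cost.round(1),np.degrees(np.arctan2(d[1],d[0])).round(1)%180)
cv2.imwrite("pics/w4.png",np.hstack([w[:300,130:530],cv2.resize(t[130:280,250:400],(300,300),interpolation=2)]))
```

```text
8.6 [ 0.55331246 -0.07139756  0.20569225] [ 3.1317858  -0.01043123  0.54767475] 0.03765107455861048
w [315. 192.] [ 0.547 -0.071] 30.9 6.8 30.30000000000001
w [314.  40.] [0.6823 0.0115] 30.9 18.3 35.5
w [178. 191.] [0.466  0.0647] 31.0 0.8 23.80000000000001
w [159.  39.] [0.6019 0.1468] 31.0 1.3 42.0
t [373. 212.] [ 0.548  -0.0847] 30.9 11.5 67.5
t [331. 151.] [0.683  0.0118] 30.9 0.7 27.599999999999994
t [305. 248.] [0.4638 0.0647] 30.9 2.7 31.900000000000006
t [270. 186.] [0.6002 0.1469] 30.9 2.3 32.099999999999994
```

View pics/w4.png

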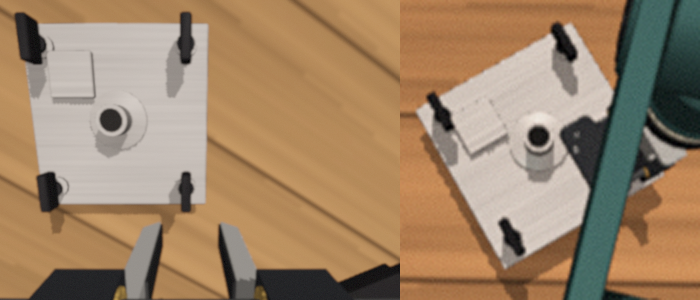

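The turned wing at (185,190) is now parallel with the plate edge and the wing beyond it at (185,40). The gripper is clear and the base has not moved.

```bash
python3 -c "
from bench import robot
print(robot.close_job())"
```

```text
the job is handed in; nothing more can be done
None
```

I screwed the backed-off foot down about 73°, so its wing now looks parallel with the other three, then released it and handed the job in. The base and plug stayed in place. I didn't measure the level or the foot's contact force directly, and no verdict came back.

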